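# Load the cheese carrier, pin its grille shut and tally it

### The job

Put every small round cheese from the draining board flat into the carrier's tray, none on top of another. Then swing the wire grille down shut over them and lock it by pushing the retaining pin fully home, up to its grip, through both ears of the clevis and the tongue between them. Last, log the carrier: swing the tally counter's lever all the way to its stop and let it spring back; leave the pyramid cheese and everything else where it is.

Things in the scene. Friction and masses are not known exactly. Their poses are not given: they have to be found in the camera images.
- cheese1: a small round white cheese, a disc 60 mm in diameter and 34 mm high, lying flat; 2 to 4 of these are present, all alike. Origin at its centre; z is the disc's axis
- cheese2: a small round white cheese, a disc 60 mm in diameter and 34 mm high, lying flat; 2 to 4 of these are present, all alike. Origin at its centre; z is the disc's axis
- cheese3: a small round white cheese, a disc 60 mm in diameter and 34 mm high, lying flat; 2 to 4 of these are present, all alike. Origin at its centre; z is the disc's axis
- cheese4: a small round white cheese, a disc 60 mm in diameter and 34 mm high, lying flat; 2 to 4 of these are present, all alike. Origin at its centre; z is the disc's axis
- carrier: steel carrier fixed to the bench: a shallow open tray, inside 150 (x) by 200 mm (y), walls 5 mm thick, 28 mm high above the bench, inner floor 8 mm above the bench; room for four cheeses, two by two. Origin on the bench under the tray's centre; -x is its front, facing the robot; y along the hinge. Hinge posts 80 mm high behind (x +105, y +-99 mm); clevis in front
- clevis (a point): centre of the clevis, 140 mm in front (-x) and 50 mm to -y of the tray's centre, 68 mm up; axes as the carrier's. Two upright steel ears, 10 mm thick, 20 mm apart (outer faces at y +-20 mm), 50 mm wide, 93 mm high, with 19 mm round holes along y centred here. When the grille is shut its 14 mm thick tongue, with a like hole, stands between, holes in line. Pin enters from either side
- grille (a joint): angle of the hinged wire hold-down grille over the tray, rad: 0 shut (level, tongue between the ears, resting on its stop), about 1.57 upright, 1.7 fully open. The hinge has some friction: it stays where it is when upright and sinks shut by its weight when let go lower down
- grille_hinge (a point): on the grille's hinge line, behind the tray (105 mm from its centre), 68 mm above the bench. In this frame x, y, z turn with the grille; y is the hinge axis; the grille extends 185 mm along its own -x to its front bar; the tongue (14 mm thick, at y -50 mm) reaches to 275 mm
- grille_bar (a point): point on the grille's front bar (round, 12 mm thick, 176 mm long, parallel to the hinge, 185 mm from it), at y +25 mm (rods 8 mm thick lie along the grille at y -86, -50 and +86 mm): a free place to pinch the bar. Axes turn with the grille
- pin: loose retaining pin lying on the bench, 130 mm long: a square grey grip 28 by 28 mm and 55 mm long, then a round steel shaft 14 mm thick and 75 mm long with a tapered end. Origin on the axis at the shoulder where the grip ends and the shaft begins; +x points along the shaft to its tip; the grip spans x -55 to 0 mm. It lies flat on its grip, axis level 14 mm above the bench
- pin_tip (a point): end of the pin's shaft, 75 mm from the shoulder
- counter: tally counter, a grey box 95 by 95 by 65 mm high fixed to the bench, four number windows on top, lever on top. Origin on the bench under its centre
- lever (a joint): angle of the counter's sprung lever, rad: 0 at rest, 1.3 at its stop; it grows anticlockwise seen from above. The spring brings it back when let go; about 4 N at the post holds it at the stop
- lever_pivot (a point): the lever's vertical pivot axis, 78 mm above the bench
- lever_post (a point): top of the black upright post at the lever's end, 127 mm above the bench; the post is 18 mm in diameter, 52 mm tall, 78 mm from the pivot
- board: wooden draining board fixed to the bench, 290 mm (x) by 220 mm (y), 15 mm thick, on which the cheeses start. Origin on the bench under its centre
- pyramid: a pyramid-shaped white cheese with four sides and a flat top, 51 mm square at the foot, 55 mm high, on the board among the round ones; to be left alone. Origin under its centre
- brush: brush lying on the bench; to be left alone
- jar: glass jar, 76 mm in diameter, 110 mm high; to be left alone. Origin under its centre
- log: log-shaped white cheese, 54 mm thick, 150 mm long, lying; to be left alone
- bowl: white bowl, 120 mm wide, 60 mm high; to be left alone. Origin under its centre
- mould: white plastic cup-shaped cheese mould, 90 mm wide and high; to be left alone. Origin under its centre
Mind the look-alikes: they are no part of the job. What is shaped like the cheese1 but brown is not meant. Leave any yellow look-alike of the cheese2 alone.

How it is judged:
By the outcome, as a careful person would: the job done as asked, in the order asked, and still so for the second after the job is handed in, with the robot touching nothing.
Of cheese1, cheese2, cheese3, cheese4 only 2 to 4 are there at a start; the rules pass over those that are not, and their reading is None.
At some moment in a run one of cheese1, cheese2, cheese3, cheese4, pin may be knocked a few centimetres aside while the robot is not near it.
Once in a run the grip may slacken for a moment while it holds something.
It also fails if it takes over 210 s, if anything falls off the work surface, if the arm or the gripper's body presses on something with over 40 N, if the wrist force passes 120 N, or if a joint passes its speed limit or range.

### The arm

A 6-joint arm with a two-finger parallel gripper is mounted at the origin on the work surface. World frame = base frame: x ahead of the robot, y to its left, z up, the work surface at z = 0. Lengths are in m, angles in degrees, forces in N, time in s.
With the tool pointing down it reaches from about 0.3 to 0.75 m from the base axis. Payload 8.5 kg.
Tool frame: the origin (TCP) lies midway between the tips of the shut fingers; the grasp point (between the pads) lies 19 mm behind it; z points along the fingers, y is the line along which they close (so a half turn about z gives the same grasp; the last joint's range is limited). The gripper opens to 85 mm and grips with 20 to 120 N. Pads are 22 mm wide; open, the fingers measure 114 mm over their backs; the gripper's body (76 mm by 85 mm) begins 54 mm behind the grasp point. The pads swing forward as they close: fully open they stand 13 mm farther back than shut.
Start: joints at [55.846, 21.807, 74.336, -0, 83.858, -12.336], TCP at [0.204, 0.511, 0.231] pointing down, gripper open.
Joint ranges: [-178.18, 178.18], [-50.72, 133.34], [12.68, 142.11], [-81.47, 261.47], [9.98, 163.14], [-165.26, 165.26]. Speed limits (degrees/s): [136.94, 136.94, 180, 180, 180, 180].

### API

Orientations are given as a 3x3 rotation matrix whose columns are the frame's x, y, z axes.
In Python, from rig import observe, optics, order, spotter gives the robot as it stands.
- The arm moves only by the tool move_arm, never from a script. Its argument "series" is text: rows parted by semicolons, each of 5 numbers parted by spaces: the shift along the tool's x, y, z in cm, then the turn about the tool's z in degrees, then the opening, from -1 (shut) to 1 (fully open). A call has 1 to 8 rows; each row is the pose to reach, as a shift and turn from the pose commanded when the call began, along the tool's axes at that moment; what a row does not reach only later rows make up. A row lasts 1/8 s, in which the tool goes at most 62.5 mm and 10.7 degrees, less where a joint would pass 70% of its speed; a pose out of reach is approached as far as the arm can. A call with a gripper value outside its range is refused whole. The fingers move at their own pace and stop on an object; "force" is the grip in N (left out, the last holds). Time passes only in rows, so rows that repeat a pose let the fingers close. It gives the time, the measured TCP pose, the force, the opening and the grip force at its end, in the units of the state.
- observe(): the state, without advancing time (a new reading comes with each control period).
- optics.get_image(name): name is "scene" or "top" or "wrist"; returns a dict with "pixels" (384x512x3 uint8, blue, green, red), "camera_matrix" (3x3 intrinsics, pixels), "rvec" (rotation vector, rad) and "tvec" (3), from world to camera coordinates, as OpenCV has them. Camera axes: x right, y down, z forward; pixel columns grow to the right and rows downward; lengths in m; the calibration is good to about 2 mm. A picture is of the moment at which its call begins. There is no depth.
- order.close_job(): hands the job in; it is judged then, once.
Trained networks look in the newest picture that a camera, given by its name, has taken for a name from the list of things; names that differ only in an ending like _2 or _b are one class to them, and where a whole thing is asked for, a point or a joint stands for the part that bears it (a point fixed in the world has none). Each returns a list of dicts, best first, with "score" (0 to 1); they miss things now and then, are a little off and sometimes report something else, mostly with a low value. They report only what shows in the picture. A call takes as long as a camera call. They do not tell look-alikes from the thing itself.
- spotter.find_in(thing, camera): "point" ([x, y, z] in m, in world coordinates, good to about 4 mm: the middle of the surface that is visible of it).
- spotter.cut_out(thing, camera): "pixels" (384x512 bool, what is visible of it).
- spotter.mark_of(thing, camera): "point" ([x, y, z] in m, in world coordinates, good to about 4 mm: a listed point, or the origin of a listed thing).
The state is a dict: "time_s": time; "q": joint angles; "qvel": joint speeds; "joint_efforts": joint torques, N m; "position": TCP position; "tool_rot": TCP orientation; "ft_force": force on the tool from outside, world axes, zero at the start; "wrist_torque": the same for the moment, N m; "grip_width": finger opening in m; "gripper_force": force on a finger pad.
Only numpy, scipy, OpenCV 4.12 (cv2) and the standard library are available. Lean on these libraries where they do the work, as an engineer would, in place of code of your own. Each camera call takes 0.05 s, during which the arm holds its last target. There are 200 camera calls.

## Working session

There is one attempt and no reset: what is moved stays moved. The work goes in short steps, Python scripts to look and compute and a tool call to move; the robot and the scene stay as the last step left them, time stands still between calls to the robot, and variables do not carry over. Pictures are saved under pics/ and viewed, at most 14 in all, crops included, and the job is handed in when it is done.

Besides the shell and the picture viewer there is one more tool, called after "Emit:" by a JSON object that holds its "op" and its "data", one argument or row to a line. move_arm: Moves the arm, as the interface text tells. Its arguments: {"type":"object","properties":{"series":{"type":"string"},"force":{"type":"number"}},"required":["series"]}

```bash
mkdir -p pics; ls
cat > h.py <<'E'
import numpy as np, cv2
from rig import observe, optics, order, spotter
def img(n,f=None):
    d=optics.get_image(n)
    if f: cv2.imwrite('pics/'+f,d['pixels'])
    return d
def spots(names,cams=('scene','top'),fn='mark_of',ms=0.3):
    for n in names:
        for c in cams:
            for r in getattr(spotter,fn)(n,c):
                if r['score']>=ms: print(n,c,fn,np.round(r['point'],3),round(r['score'],2))
E
python3 - <<'E'
from h import *
a=img('scene')['pixels'];b=img('top')['pixels'];
cv2.imwrite('pics/s1.png',a);cv2.imwrite('pics/t1.png',b)
s=observe();print(s['position'],s['tool_rot'],s['grip_width'],s['ft_force'])
spots(['cheese1','carrier','clevis','grille_bar','grille_hinge','pin','pin_tip','counter','lever_post','lever_pivot','pyramid'])
E
```

```text
pics
[0.20425517 0.5104015  0.23077954] [[-9.28380695e-01  3.71629855e-01 -7.32621699e-04]
 [ 3.71630460e-01  9.28380163e-01 -1.03660558e-03]
 [ 2.94917870e-04 -1.23462915e-03 -9.99999194e-01]] 0.08562800484526244 [-0.27022804 -0.37695731  0.50369223]
cheese1 scene mark_of [0.585 0.25  0.034] 0.73
cheese1 scene mark_of [0.586 0.35  0.024] 0.72
cheese1 scene mark_of [0.288 0.381 0.018] 0.67
cheese1 scene mark_of [0.56  0.13  0.011] 0.66
cheese1 top mark_of [0.581 0.35  0.034] 0.94
cheese1 top mark_of [0.403 0.349 0.03 ] 0.9
cheese1 top mark_of [0.291 0.381 0.017] 0.73
carrier scene mark_of [ 0.586 -0.042 -0.005] 0.66
carrier top mark_of [ 0.686 -0.054  0.069] 0.58
clevis scene mark_of [ 0.441 -0.086  0.065] 0.61
clevis top mark_of [ 0.686 -0.056  0.068] 0.74
clevis top mark_of [ 0.44  -0.084  0.068] 0.66
grille_bar scene mark_of [ 0.69  -0.03   0.254] 0.61
grille_bar scene mark_of [0.585 0.35  0.03 ] 0.43
grille_bar top mark_of [ 0.692 -0.031  0.253] 0.77
grille_hinge scene mark_of [ 0.39  -0.273  0.014] 0.74
grille_hinge scene mark_of [ 0.688 -0.055  0.062] 0.6
grille_hinge top mark_of [ 0.686 -0.055  0.068] 0.7
pin scene mark_of [ 0.392 -0.273  0.016] 0.6
pin top mark_of [ 0.392 -0.274  0.013] 0.77
pin top mark_of [ 0.63  -0.347  0.08 ] 0.69
pin_tip scene mark_of [ 0.364 -0.196  0.017] 0.74
pin_tip scene mark_of [0.585 0.351 0.03 ] 0.71
pin_tip top mark_of [ 0.365 -0.195  0.02 ] 0.62
counter scene mark_of [ 0.652 -0.349 -0.003] 0.9
counter top mark_of [ 0.65  -0.353  0.002] 0.57
lever_post scene mark_of [ 0.566 -0.306  0.13 ] 0.58
lever_post top mark_of [ 0.564 -0.305  0.125] 0.67
lever_pivot scene mark_of [ 0.628 -0.35   0.075] 0.69
lever_pivot top mark_of [ 0.634 -0.346  0.081] 0.51
pyramid scene mark_of [0.403 0.253 0.012] 0.57
pyramid top mark_of [0.409 0.254 0.016] 0.58
pyramid top mark_of [ 0.565 -0.304  0.127] 0.37
```

View pics/s1.png

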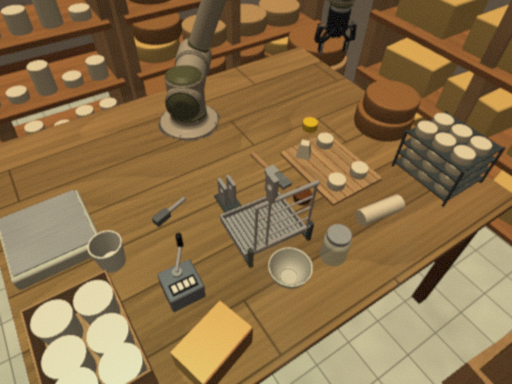

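View pics/t1.png

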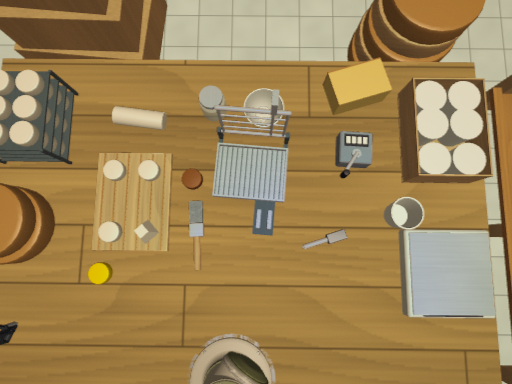

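The top view shows three white cheeses on the board at about (114,170), (148,170) and (109,232), with the pyramid at (146,231). The look-alikes are yellow at (99,273) and brown at (192,178). The pin is at (325,240), its grip end to the right. The tray is at (250,172) with the grille upright, and the counter is at (355,148) with its lever post at (346,173).

```bash
cat >> h.py <<'E'
from scipy.optimize import least_squares
def proj(d,P): return cv2.projectPoints(np.array(P,float).reshape(-1,1,3),d['rvec'],d['tvec'],d['camera_matrix'],None)[0].reshape(-1,2)
def tri(obs): # obs: list of (cam dict, pixel)
    f=lambda p: np.concatenate([proj(d,p)[0]-np.array(u) for d,u in obs])
    r=least_squares(f,[.5,0,.05]); return r.x, np.abs(r.fun).max()
A=np.linspace(0,2*np.pi,40)
def cyl(d,c):
    P=[[c[0]+.03*np.cos(a),c[1]+.03*np.sin(a),c[2]+h] for h in(-.017,.017) for a in A]
    m=cv2.moments(cv2.convexHull(proj(d,P).astype(np.float32))); return np.array([m['m10'],m['m01']])/m['m00']
def masks(n,cam,ms=0.3):
    o=[]
    for r in spotter.cut_out(n,cam):
        if r['score']>=ms:
            m=r['pixels']; ys,xs=np.nonzero(m); o.append((r['score'],np.array([xs.mean(),ys.mean()]),m.sum(),m))
    return o
def cheeses(guess,cams=('scene','top')):
    D={};M={}
    for c in cams: D[c]=img(c);M[c]=masks('cheese1',c)
    for g in guess:
        ob=[]
        for c in cams:
            p=cyl(D[c],g)
            b=[m for m in M[c] if np.linalg.norm(m[1]-p)<9]
            if b: ob.append((D[c],min(b,key=lambda m:np.linalg.norm(m[1]-p))[1]))
        if len(ob)==0: print(g,'none');continue
        if len(ob)>1: r=least_squares(lambda x:np.concatenate([cyl(d,x)-u for d,u in ob]),g); print('tri',np.round(r.x,4),np.round(r.fun,1))
        for d,u in ob:
            r=least_squares(lambda x:cyl(d,[x[0],x[1],g[2]])-u,g[:2]); print('  1cam',np.round(r.x,4))
E
python3 - <<'E'
from h import *
cheeses([[.585,.25,.032],[.583,.35,.032],[.403,.349,.032]])
for c in('scene','top'):
    d=img(c)
    print(c,'wood px/m', [np.round(m[1]) for m in masks('cheese1',c)], -cv2.Rodrigues(d['rvec'])[0].T@d['tvec'].ravel())
E
```

```text
1cam [0.5842 0.2499]
tri [0.5839 0.3552 0.0321] [ 0.4 -0.2  0.4  0.2]
  1cam [0.5838 0.3532]
  1cam [0.5846 0.3563]
tri [0.4056 0.3544 0.034 ] [ 0.6 -0.2  0.4  0.2]
  1cam [0.4037 0.3536]
  1cam [0.4062 0.3564]
scene wood px/m [array([336., 181.]), array([303., 196.]), array([310., 124.]), array([324., 140.]), array([358., 170.])] [ 1.16050192 -0.48090285  0.96079274]
top wood px/m [array([ 99., 273.]), array([109., 231.]), array([114., 170.]), array([192., 178.]), array([149., 170.])] [ 0.37419435 -0.06673682  1.11581508]
```

Emit:
{"op": "move_arm", "data": {
  "series": "-3.5 -4 0 -10 1; -7 -8 0 -20 1; -10 -12 0 -21.8 1; -15 -17 0 -21.8 1; -20 -22 0 -21.8 1; -25 -25.5 0 -21.8 1; -28.1 -29.1 0 -21.8 1; -28.1 -29.1 0 -21.8 1"
}}

```text
time_s: 2.6
position: [0.3587, 0.1326, 0.2314]
tool_rot: [[-1.0, 0.008, 0.0], [0.008, 1.0, -0.0], [-0.0, -0.0, -1.0]]
ft_force: [0.5, 1.3, 0.3]
grip_width: 0.0854
gripper_force: 0.0
```

Emit:
{"op": "move_arm", "data": {
  "series": "-4 4 0 0 1; -8 8 0 0 1; -12 12 0 0 1; -14 15 0 0 1; -14 15 0 0 1"
}}

```text
time_s: 3.22
position: [0.497, 0.2887, 0.2304]
tool_rot: [[-1.0, -0.003, -0.001], [-0.003, 1.0, 0.0], [0.001, 0.0, -1.0]]
ft_force: [-0.6, 0.1, 0.4]
grip_width: 0.0857
gripper_force: 0.0
```

Run:
```python
from h import *
d=img('wrist','w1.png');print(observe()['position'],-cv2.Rodrigues(d['rvec'])[0].T@d['tvec'].ravel())
cheeses([[.584,.25,.032],[.584,.354,.032],[.405,.354,.032]],('wrist','top'))
```

```text
[0.49644267 0.28751942 0.23066069] [0.41963229 0.28833105 0.37351284]
tri [0.5815 0.2506 0.0357] [0.2 0.3 0.5 0.7]
  1cam [0.5829 0.2499]
  1cam [0.5843 0.2532]
tri [0.5845 0.3531 0.0296] [0.5 0.7 1.  1.2]
  1cam [0.5824 0.3519]
  1cam [0.5874 0.3553]
tri [0.403  0.3548 0.0157] [ 0.1 -0.1  0.2 -0.2]
  1cam [0.4039 0.3515]
  1cam [0.4021 0.349 ]
```

View pics/w1.png

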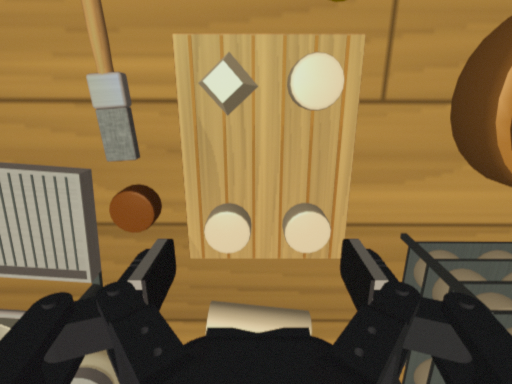

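The wrist view shows the white cheeses at (227,232), (307,231) and (317,82), and the pyramid at (228,85). Their positions and heights agree with the other views. I'll pick cheese A now.

Emit:
{"op": "move_arm", "data": {
  "series": "-4.5 -2 5 0 1; -8.7 -3.75 10 0 1; -8.7 -3.75 15 0 1; -8.7 -3.75 19 0 1; -8.7 -3.75 21.6 0 1; -8.7 -3.75 21.6 0 1; -8.7 -3.75 21.6 0 0.4; -8.7 -3.75 21.6 0 0.1",
  "force": 50
}}

```text
time_s: 4.47
position: [0.5851, 0.2486, 0.0176]
tool_rot: [[-1.0, 0.0, 0.004], [0.0, 1.0, 0.001], [-0.004, 0.001, -1.0]]
ft_force: [0.5, -0.8, 5.5]
grip_width: 0.0588
gripper_force: 53.8
```

Emit:
{"op": "move_arm", "data": {
  "series": "0 0 0 0 -0.2; 0 0 0 0 -0.2; 0 0 0 0 -0.2; 0 0 -2 0 -0.2; 0 0 -6 0 -0.2; 0 0 -9 0 -0.2; 0 0 -9 0 -0.2"
}}

```text
time_s: 5.35
position: [0.5852, 0.2487, 0.1084]
tool_rot: [[-1.0, 0.0, 0.006], [0.0, 1.0, 0.001], [-0.006, 0.001, -1.0]]
ft_force: [-0.8, -0.4, -1.7]
grip_width: 0.0586
gripper_force: 54.0
```

Run:
```python
from h import *
s=observe();print(s['position'],s['grip_width'],s['gripper_force'])
spots(['carrier','clevis','grille_hinge','grille_bar'],('scene','top'))
img('wrist','w2.png')
```

```text
[0.58521512 0.24872191 0.10836467] 0.058594352525942195 54.02147948741913
carrier scene mark_of [ 0.59  -0.044 -0.005] 0.93
carrier scene mark_of [0.402 0.11  0.   ] 0.74
carrier top mark_of [ 0.585 -0.048  0.002] 0.91
clevis scene mark_of [ 0.438 -0.085  0.061] 0.93
clevis top mark_of [ 0.442 -0.088  0.066] 0.73
grille_hinge scene mark_of [ 0.69  -0.056  0.063] 0.56
grille_hinge top mark_of [ 0.686 -0.058  0.07 ] 0.79
grille_bar scene mark_of [ 0.689 -0.03   0.254] 0.56
grille_bar top mark_of [ 0.689 -0.027  0.251] 0.57
```

Emit:
{"op": "move_arm", "data": {
  "series": "0 -3 -4 0 -0.2; 0 -8 -7 0 -0.2; 0 -13 -8 2 -0.2; 0 -18 -8 4.7 -0.2; 0 -23 -8 4.7 -0.2; 0 -27 -8 4.7 -0.2; 0 -30 -8 4.7 -0.2; 0 -30 -8 4.7 -0.2"
}}

```text
time_s: 6.8
position: [0.584, -0.0535, 0.185]
tool_rot: [[-0.996, 0.085, -0.0], [0.085, 0.996, -0.0], [0.0, -0.0, -1.0]]
ft_force: [0.6, 0.2, -1.0]
grip_width: 0.0588
gripper_force: 54.4
```

Run:
```python
from h import *
d=img('wrist','w3.png')
s=observe();print(s['position'],s['tool_rot'][:2,:2],s['grip_width'],s['gripper_force'])
C=np.array([.585,-.048]);a=np.radians(-4.7);R=np.array([[np.cos(a),-np.sin(a)],[np.sin(a),np.cos(a)]])
P=[[*(C+R@[x,y]),.028] for x,y in((-75,-100),(-75,100),(75,100),(75,-100))for x,y in[(x/1e3,y/1e3)]]
im=d['pixels'].copy();cv2.polylines(im,[proj(d,P).round().astype(int)],True,(0,0,255))
t=img('top')['pixels'];d2=img('top');cv2.polylines(t,[proj(d2,P).round().astype(int)],True,(0,0,255))
o=np.hstack([im[:,:],cv2.resize(t[100:260,180:340],(384,384),interpolation=cv2.INTER_CUBIC)])
cv2.imwrite('pics/w3.png',cv2.resize(o,(800,343)))
```

```text
[ 0.58396855 -0.05211788  0.18507228] [[-0.99648357  0.08378738]
 [ 0.08378724  0.99648361]] 0.05872031733428798 54.38919246196747
```

View pics/w3.png

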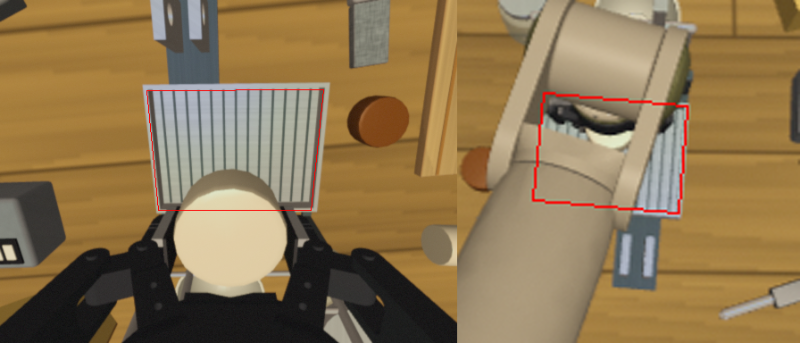

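The projected tray outline fits the picture, so the carrier pose is confirmed. I'll place cheese A at the back middle.

Emit:
{"op": "move_arm", "data": {
  "series": "-2 0.4 3 0 -0.2; -3.1 0.4 8 0 -0.2; -3.1 0.4 12 0 -0.2; -3.1 0.4 15 0 -0.2; -3.1 0.4 16.5 0 -0.2; -3.1 0.4 17.1 0 -0.2; -3.1 0.4 17.3 0 -0.2; -3.1 0.4 17.3 0 -0.2"
}}

```text
time_s: 7.95
position: [0.6157, -0.0502, 0.0132]
tool_rot: [[-0.997, 0.082, 0.001], [0.082, 0.997, -0.0], [-0.002, -0.0, -1.0]]
ft_force: [0.5, 0.4, -0.9]
grip_width: 0.0588
gripper_force: 56.0
```

Emit:
{"op": "move_arm", "data": {
  "series": "0 0 0 0 0.6; 0 0 0 0 0.65; 0 0 0 0 0.65; 0 0 -3 0 0.65; 0 0 -8 0 0.65; 0 0 -13 0 0.7; 0 2 -16 0 1; 0 5 -16 0 1"
}}

```text
time_s: 8.95
position: [0.6204, -0.0005, 0.1753]
tool_rot: [[-0.996, 0.084, 0.005], [0.084, 0.996, -0.001], [-0.006, -0.001, -1.0]]
ft_force: [-0.6, -0.1, -1.2]
grip_width: 0.0855
gripper_force: 0.0
```

Run:
```python
from h import *
cheeses([[.584,.352,.032],[.404,.352,.032],[.615,-.05,.025]],('scene','top'))
print(observe()['position'])
```

```text
tri [0.5829 0.3539 0.0309] [ 0.4 -0.2  0.3  0.2]
  1cam [0.5834 0.3512]
  1cam [0.5834 0.3545]
tri [0.4038 0.3544 0.0326] [ 0.7 -0.2  0.5  0.3]
  1cam [0.4029 0.352 ]
  1cam [0.4047 0.3561]
tri [ 0.6123 -0.0494  0.0286] [ 0.1 -0.   0.2 -0. ]
  1cam [ 0.6101 -0.0481]
  1cam [ 0.613  -0.0489]
[ 6.19221113e-01 -1.97557983e-04  1.72135172e-01]
```

Emit:
{"op": "move_arm", "data": {
  "series": "0.8 5 0 0 1; 1.8 10.5 0 -1 1; 2.8 16 0 -2 1; 3.8 21.5 0 -3 1; 4.8 27 0 -4.8 1; 5.8 31.5 1 -4.8 1; 6.56 34.9 4 -4.8 1; 6.56 34.9 8 -4.8 1"
}}

```text
time_s: 10.15
position: [0.5827, 0.3546, 0.0915]
tool_rot: [[-1.0, -0.004, 0.001], [-0.004, 1.0, 0.001], [-0.001, 0.001, -1.0]]
ft_force: [0.8, -0.6, -0.2]
grip_width: 0.0851
gripper_force: 0.0
```

Emit:
{"op": "move_arm", "data": {
  "series": "0 0 4 0 1; 0 0 7 0 1; 0 0 7.6 0 1; 0 0 7.6 0 1; 0 0 7.6 0 0; 0 0 7.6 0 -0.2; 0 0 7.6 0 -0.2; 0 0 7.6 0 -0.2"
}}

```text
time_s: 11.15
position: [0.5835, 0.3531, 0.0181]
tool_rot: [[-1.0, -0.001, 0.003], [-0.001, 1.0, 0.001], [-0.003, 0.001, -1.0]]
ft_force: [-0.0, -0.3, 5.0]
grip_width: 0.0587
gripper_force: 54.0
```

Emit:
{"op": "move_arm", "data": {
  "series": "0 0 -2 0 -0.2; 0 0 -6 0 -0.2; 0 -3 -11 0 -0.2; 0.8 -8 -13 0 -0.2; 1.6 -13 -13 2 -0.2; 2.4 -18 -13 4.7 -0.2; 3.25 -23 -13 4.7 -0.2; 3.25 -28 -13 4.7 -0.2"
}}

```text
time_s: 12.15
position: [0.5499, 0.0715, 0.1469]
tool_rot: [[-0.997, 0.08, 0.001], [0.08, 0.997, -0.0], [-0.001, -0.0, -1.0]]
ft_force: [0.9, 1.0, -0.6]
grip_width: 0.059
gripper_force: 54.0
```

Run:
```python
from h import *
s=observe();print(s['position'],s['tool_rot'][:2,:2],s['grip_width'],s['gripper_force'])
p=np.array([.551,.001,.0125])-s['position'];print(s['tool_rot'].T@p)
```

```text
[0.54994993 0.07145547 0.14689735] [[-0.99677881  0.08019792]
 [ 0.0801979   0.99677896]] 0.05895988670068692 53.962756991386414
[-0.00662269 -0.07014243  0.13440202]
```

Emit:
{"op": "move_arm", "data": {
  "series": "-0.5 -4 0 0 -0.2; -0.66 -7.1 2 0 -0.2; -0.66 -7.1 6 0 -0.2; -0.66 -7.1 10 0 -0.2; -0.66 -7.1 12.3 0 -0.2; -0.66 -7.1 13 0 -0.2; -0.66 -7.1 13.2 0 -0.2; -0.66 -7.1 13.3 0 -0.2"
}}

```text
time_s: 13.15
position: [0.552, 0.0015, 0.0143]
tool_rot: [[-0.997, 0.08, 0.002], [0.08, 0.997, -0.0], [-0.002, -0.0, -1.0]]
ft_force: [0.3, 0.7, -1.3]
grip_width: 0.0589
gripper_force: 54.0
```

Emit:
{"op": "move_arm", "data": {
  "series": "0 0 0 0 0.6; 0 0 0 0 0.65; 0 0 0 0 0.65; 0 0 -3 0 0.65; 0 0 -8 0 0.65; 0 2 -12 0 0.8; 0 6 -14 0 1; 1 11 -14 -2 1"
}}

```text
time_s: 14.15
position: [0.5514, 0.1126, 0.1553]
tool_rot: [[-0.999, 0.047, 0.004], [0.047, 0.999, -0.0], [-0.004, 0.0, -1.0]]
ft_force: [0.3, 0.2, -0.1]
grip_width: 0.0855
gripper_force: 0.0
```

Run:
```python
from h import *
cheeses([[.404,.353,.032],[.615,-.05,.025],[.551,.001,.025]],('scene','top'))
s=observe();print(s['position'],s['grip_width'],s['gripper_force'])
p=np.array([.4035,.353,.019])-s['position'];print(s['tool_rot'].T@p,s['tool_rot'][:2,1])
```

```text
tri [0.4071 0.3721 0.0182] [-0.1  0.  -0.  -0. ]
  1cam [0.404 0.353]
  1cam [0.4067 0.3665]
tri [ 0.6145 -0.0496  0.0275] [0.7 0.  0.5 0.2]
  1cam [ 0.6118 -0.0502]
  1cam [ 0.6155 -0.0482]
tri [0.5531 0.0047 0.0184] [-0.  0. -0. -0.]
  1cam [0.5575 0.0013]
  1cam [0.552  0.0041]
[0.55016316 0.11261066 0.15337286] 0.08529051931685001 0.0
[0.15713309 0.23371596 0.1343102 ] [0.04411165 0.99902658]
```

Emit:
{"op": "move_arm", "data": {
  "series": "2.5 4 0 0 1; 5 8 0 0 1; 7.5 12 0 -2.5 1; 10 16 0 -2.5 1; 12.5 19.5 0 -2.5 1; 14 23.3 0 -2.5 1; 14 23.3 0 -2.5 1"
}}

```text
time_s: 15.22
position: [0.4208, 0.3521, 0.1531]
tool_rot: [[-1.0, 0.0, -0.0], [0.0, 1.0, 0.0], [0.0, 0.0, -1.0]]
ft_force: [1.1, -0.4, -1.0]
grip_width: 0.0859
gripper_force: 0.0
```

Run:
```python
from h import *
cheeses([[.404,.353,.032]],('scene','wrist'))
s=observe();print(s['position'],s['grip_width'],s['gripper_force'])
p=np.array([.4035,.353,.019])-s['position'];print(s['tool_rot'].T@p,s['tool_rot'][:2,1])
```

```text
tri [0.4022 0.3522 0.0344] [-0.5  0.   0.1  0.1]
  1cam [0.4013 0.356 ]
  1cam [0.4027 0.3521]
[0.42190424 0.35001555 0.15322841] 0.08544070635866888 0.0
[0.01840219 0.00296158 0.13422919] [0.00385062 0.99999252]
```

Emit:
{"op": "move_arm", "data": {
  "series": "1.85 0.2 4 0 1; 1.85 0.2 9 0 1; 1.85 0.2 12.5 0 1; 1.85 0.2 13.4 0 1; 1.85 0.2 13.4 0 1; 1.85 0.2 13.4 0 0; 1.85 0.2 13.4 0 -0.2; 1.85 0.2 13.4 0 -0.2"
}}

```text
time_s: 16.42
position: [0.4034, 0.3535, 0.021]
tool_rot: [[-1.0, 0.002, 0.003], [0.002, 1.0, 0.001], [-0.003, 0.001, -1.0]]
ft_force: [-1.7, -1.2, 7.2]
grip_width: 0.0591
gripper_force: 53.0
```

Emit:
{"op": "move_arm", "data": {
  "series": "0 0 0 0 -0.2; 0 0 -2 0 -0.2; 0 0 -6 0 -0.2; -1 -2 -11 0 -0.2; -3 -7 -13 0 -0.2; -5 -12 -13 2 -0.2; -7 -17 -13 4.7 -0.2; -9 -22 -13 4.7 -0.2"
}}

```text
time_s: 17.42
position: [0.4927, 0.1314, 0.1503]
tool_rot: [[-0.996, 0.084, 0.002], [0.084, 0.996, 0.0], [-0.002, 0.0, -1.0]]
ft_force: [0.8, 0.7, -1.3]
grip_width: 0.0586
gripper_force: 54.1
```

Run:
```python
from h import *
s=observe();print(s['position'],s['tool_rot'][:2,:2],s['grip_width'],s['gripper_force'])
p=np.array([.543,-.091,.0135])-s['position'];print(s['tool_rot'].T@p)
```

```text
[0.49266299 0.13138677 0.15026461] [[-0.99643178  0.08438711]
 [ 0.08438736  0.99643302]] 0.058560228881899504 54.096457958221436
[-0.06870865 -0.21737653  0.13682403]
```

Emit:
{"op": "move_arm", "data": {
  "series": "-1.5 -5 0 0 -0.2; -3 -10 0 0 -0.2; -4.5 -15 0 0 -0.2; -6 -19 0 0 -0.2; -6.87 -21.7 2 0 -0.2; -6.87 -21.7 6 0 -0.2; -6.87 -21.7 10 0 -0.2; -6.87 -21.7 12.5 0 -0.2"
}}

```text
time_s: 18.42
position: [0.542, -0.0889, 0.0233]
tool_rot: [[-0.996, 0.084, -0.001], [0.084, 0.996, 0.0], [0.001, 0.0, -1.0]]
ft_force: [0.5, 0.6, -1.2]
grip_width: 0.0584
gripper_force: 54.1
```

Emit:
{"op": "move_arm", "data": {
  "series": "0 0 0.6 0 -0.2; 0 0 1 0 -0.2; 0 0 1 0 0.6; 0 0 1 0 0.65; 0 0 1 0 0.65; 0 0 -2 0 0.65; 0 0 -7 0 0.65; 0 0 -13 0 0.65"
}}

```text
time_s: 19.42
position: [0.542, -0.0888, 0.1556]
tool_rot: [[-0.996, 0.084, -0.001], [0.084, 0.996, 0.001], [0.001, 0.0, -1.0]]
ft_force: [0.5, 0.1, 0.2]
grip_width: 0.0708
gripper_force: 0.0
```

Emit:
{"op": "move_arm", "data": {
  "series": "3 3 -4 0 -0.5; 6 6 -8 0 -1; 10 8 -10 0 -1; 10 8 -10 0 -1"
}}

```text
time_s: 19.92
position: [0.4482, 0.0004, 0.2565]
tool_rot: [[-0.997, 0.082, 0.004], [0.082, 0.997, -0.001], [-0.004, -0.001, -1.0]]
ft_force: [0.4, 0.8, -0.2]
grip_width: 0.0002
gripper_force: 0.0
```

Run:
```python
from h import *
s=observe();print(s['position'],s['tool_rot'][:2,:2],s['grip_width'],s['gripper_force'])
w=img('wrist')['pixels'];t=img('top')['pixels'][60:290,170:400]
cv2.imwrite('pics/w4.png',cv2.resize(np.hstack([w,cv2.resize(t,(384,384),interpolation=cv2.INTER_CUBIC)]),(800,343)))
spots(['cheese1','grille_bar','grille_hinge'],('scene','top','wrist'))
```

```text
[4.48157786e-01 4.09369600e-04 2.56458221e-01] [[-0.99660608  0.0822301 ]
 [ 0.08222717  0.99661319]] 0.00018359309689028298 0.0
cheese1 scene mark_of [0.557 0.129 0.01 ] 0.72
cheese1 scene mark_of [ 0.616 -0.05   0.027] 0.67
cheese1 scene mark_of [0.285 0.38  0.018] 0.67
cheese1 scene mark_of [ 0.552 -0.004  0.021] 0.62
cheese1 scene mark_of [0.404 0.351 0.034] 0.47
cheese1 top mark_of [ 0.544 -0.091  0.019] 0.84
cheese1 top mark_of [ 0.614 -0.05   0.024] 0.68
cheese1 top mark_of [0.29  0.381 0.014] 0.66
cheese1 top mark_of [ 0.549 -0.002  0.025] 0.42
cheese1 wrist mark_of [ 0.543 -0.089  0.029] 0.86
cheese1 wrist mark_of [0.566 0.123 0.017] 0.85
cheese1 wrist mark_of [0.555 0.001 0.022] 0.71
cheese1 wrist mark_of [ 0.609 -0.049  0.021] 0.57
grille_bar scene mark_of [ 0.687 -0.028  0.253] 0.97
grille_bar top mark_of [ 0.691 -0.028  0.254] 0.88
grille_hinge scene mark_of [ 0.69  -0.058  0.063] 0.9
grille_hinge top mark_of [ 0.685 -0.054  0.069] 0.8
grille_hinge top mark_of [ 0.565 -0.305  0.124] 0.4
grille_hinge wrist mark_of [ 0.611 -0.051  0.021] 0.47
```

View pics/w4.png

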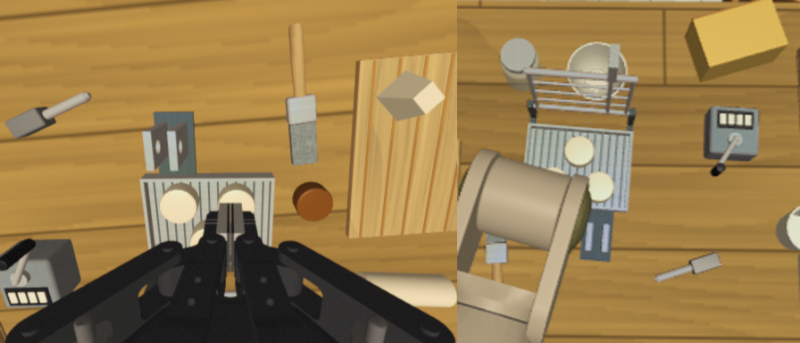

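All three cheeses lie flat in the tray at crop positions (579,151), (560,178) and (600,186), with no overlap. Next I'll push the grille down from behind its front bar.

Emit:
{"op": "move_arm", "data": {
  "series": "-3 0 -5 0 -1; -8 0.2 -7.4 0 -1; -14 0.3 -7.4 0 -1; -19 0.5 -7.4 0 -1; -24 0.5 -7.4 0 -1; -27.4 0.5 -7.4 0 -1; -27.4 0.5 -7.4 0 -1; -27.4 0.5 -7.4 0 -1"
}}

```text
time_s: 21.48
position: [0.7226, -0.0189, 0.3283]
tool_rot: [[-0.996, 0.084, -0.0], [0.084, 0.996, 0.0], [0.0, 0.0, -1.0]]
ft_force: [0.6, 0.1, 0.5]
grip_width: -0.0001
gripper_force: 0.0
```

Run:
```python
from h import *
s=observe();print(s['position'],s['tool_rot'],s['q'])
a=img('scene')['pixels'][100:300,180:400]; b=img('wrist')['pixels']
cv2.imwrite('pics/g1.png',np.hstack([cv2.resize(a,(422,384)),b])[:, :800])
spots(['grille_bar'],('scene','top'))
```

```text
[ 0.72263128 -0.01886851  0.32828404] [[-9.96468621e-01  8.39654737e-02 -2.95220088e-04]
 [ 8.39654627e-02  9.96468664e-01  4.95248434e-05]
 [ 2.98335943e-04  2.45616612e-05 -9.99999955e-01]] [-1.08501949e+01  4.08148391e+01  2.50895115e+01 -4.35224319e-04
  1.14112796e+02 -9.60338346e+01]
grille_bar scene mark_of [ 0.686 -0.032  0.255] 0.82
grille_bar top mark_of [ 0.691 -0.028  0.254] 0.88
```

View pics/g1.png

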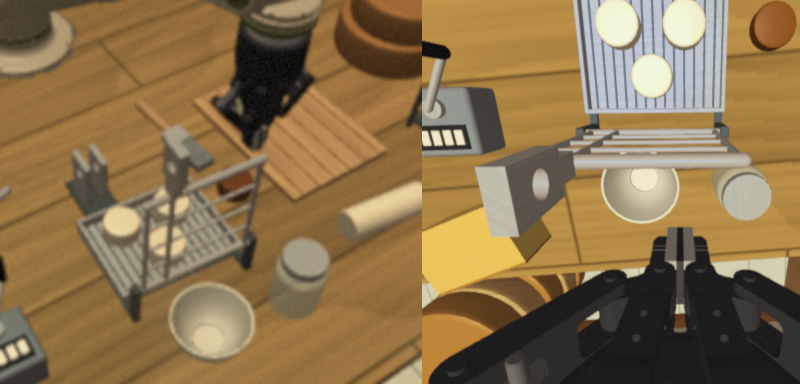

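Emit:
{"op": "move_arm", "data": {
  "series": "0 0 5 0 -1; 0 0 10.2 0 -1; 0 0 10.2 0 -1; 1.5 0 10.3 0 -1; 3 0 10.4 0 -1; 4.5 0 10.6 0 -1; 6 0 10.8 0 -1; 7.5 0 11 0 -1"
}}

```text
time_s: 22.68
position: [0.649, -0.0128, 0.2221]
tool_rot: [[-0.996, 0.084, 0.006], [0.084, 0.996, -0.001], [-0.006, -0.001, -1.0]]
ft_force: [1.3, -0.1, -0.4]
grip_width: 0.0
gripper_force: 0.4
```

Emit:
{"op": "move_arm", "data": {
  "series": "1.3 0 0.6 0 -1; 2.6 0 1.2 0 -1; 4 0 1.9 0 -1; 5 0 2.7 0 -1; 6 0 3.5 0 -1; 7 0 4.3 0 -1; 7 0 4.3 0 -1; 7 0 4.3 0 -1"
}}

```text
time_s: 23.68
position: [0.5797, -0.007, 0.1773]
tool_rot: [[-0.996, 0.084, 0.004], [0.084, 0.996, -0.001], [-0.004, -0.0, -1.0]]
ft_force: [0.1, 0.5, -0.9]
grip_width: -0.0004
gripper_force: 0.0
```

Run:
```python
from h import *
s=observe();print(s['position'],s['ft_force'])
spots(['grille_bar','clevis'],('scene','top','wrist'))
```

```text
[ 0.5797154  -0.00698852  0.17733888] [ 0.09926257  0.49328206 -0.91997553]
grille_bar scene mark_of [ 0.686 -0.032  0.255] 0.82
grille_bar top mark_of [ 0.691 -0.028  0.254] 0.88
grille_bar wrist mark_of [ 0.691 -0.032  0.255] 0.9
clevis scene mark_of [ 0.438 -0.086  0.063] 0.96
clevis top mark_of [ 0.442 -0.085  0.067] 0.9
clevis wrist mark_of [ 0.747  0.29  -0.   ] 0.39
```

```bash
sed -i 's/^def spots.*/&\n    for c in cams: img(c)/' h.py
python3 - <<'E'
from h import *
spots(['grille_bar','clevis'],('scene','top','wrist'))
E
```

```text
grille_bar scene mark_of [ 0.503 -0.018  0.067] 0.86
grille_bar top mark_of [ 0.506 -0.013  0.068] 0.68
grille_bar top mark_of [ 0.495  0.303 -0.002] 0.43
grille_bar wrist mark_of [ 0.509 -0.02   0.067] 0.95
grille_bar wrist mark_of [0.551 0.004 0.021] 0.46
clevis scene mark_of [0.743 0.288 0.   ] 0.72
clevis scene mark_of [ 0.439 -0.085  0.065] 0.69
clevis top mark_of [ 0.44  -0.086  0.069] 0.72
clevis wrist mark_of [ 0.442 -0.084  0.068] 0.79
```

The bar now sits at a height of 67 mm at the expected shut position, so the grille is shut. Next is the pin.

Emit:
{"op": "move_arm", "data": {
  "series": "2.5 -3.5 -3 9 -0.5; 5.5 -7.5 -6 19 0; 8.5 -11.5 -7.3 29 0.5; 11.5 -15.5 -7.3 39 0.8; 14.5 -19.5 -7.3 49 0.8; 17 -23 -7.3 58 0.8; 18.9 -26 -7.3 66 0.8; 18.9 -26 -7.3 66 0.8"
}}

```text
time_s: 25.42
position: [0.3673, -0.2514, 0.2484]
tool_rot: [[-0.325, 0.946, -0.0], [0.946, 0.325, -0.0], [-0.0, -0.0, -1.0]]
ft_force: [-0.8, 0.2, 0.1]
grip_width: 0.0768
gripper_force: 0.0
```

Run:
```python
from h import *
s=observe();print(s['position'],s['tool_rot'][:2,1],s['grip_width'])
d=img('wrist','p1.png')
spots(['pin','pin_tip'],('wrist','top','scene'))
for m in masks('pin','wrist'): print(m[0],m[1],m[2],cv2.minAreaRect(np.argwhere(m[3])[:,::-1].astype(np.float32)))
```

```text
[ 0.36730473 -0.25136339  0.24841267] [0.94582539 0.3246757 ] 0.07679822982598529
pin wrist mark_of [ 0.386 -0.276  0.011] 0.65
pin_tip wrist mark_of [ 0.367 -0.196  0.017] 0.91
pin_tip top mark_of [ 0.363 -0.199  0.017] 0.4
pin_tip scene mark_of [ 0.366 -0.2    0.01 ] 0.87
pin_tip scene mark_of [ 0.551 -0.002  0.021] 0.66
0.58 [267.18845619 177.1418637 ] 1438 ((266.5, 168.5), (95.0, 21.0), 90.0)
```

View pics/p1.png

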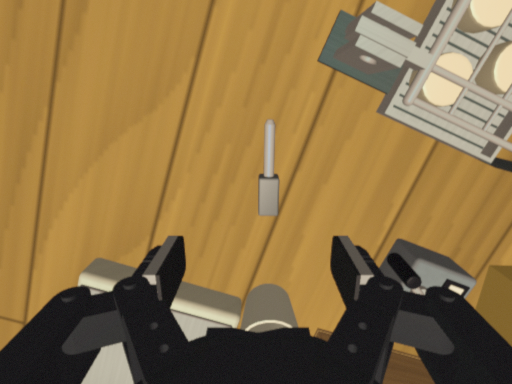

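The pin's tip is at (270,121), its shoulder at (268,175) and the grip's end at (268,215), in line with the tool's x axis. The grille's tongue stands between the ears at the upper right.

```bash
cat >> h.py <<'E'
def back(d,uv,z):
    R=cv2.Rodrigues(d['rvec'])[0];c=-R.T@d['tvec'].ravel()
    r=R.T@np.linalg.inv(d['camera_matrix'])@[*uv,1]; return c+r*(z-c[2])/r[2]
E
python3 - <<'E'
from h import *
d=img('wrist')
t=back(d,(270,121),.014)
s_=back(d,(268.3,175.5),.028);g=back(d,(268.3,202),.028)
for n,p in(('tip',t),('shoulder',s_),('grip end top',g)):print(n,np.round(p,4))
dr=t-back(d,(268.3,177),.014);print('ang',np.degrees(np.arctan2(dr[1],dr[0])))
m=masks('pin','wrist')[0][3]; w=m.sum(1); 
for y in range(118,220,4):
    x=np.nonzero(m[y])[0]
    if len(x):print(y,x.min(),x.max(),end='; ')
o=observe()
print(o['position'],o['tool_rot'][:2,0], np.linalg.norm((t-s_)[:2]))
im=d['pixels'][110:225,240:300];cv2.imwrite('pics/p2.png',cv2.resize(im,None,fx=5,fy=5,interpolation=cv2.INTER_NEAREST))
E
```

```text
tip [ 0.3673 -0.1995  0.014 ]
shoulder [ 0.3883 -0.2656  0.028 ]
grip end top [ 0.401  -0.3008  0.028 ]
ang 108.19410964089501
122 265 271; 126 263 273; 130 263 273; 134 263 273; 138 263 273; 142 263 272; 146 264 271; 150 264 271; 154 264 271; 158 264 271; 162 263 272; 166 262 272; 170 262 272; 174 261 272; 178 257 276; 182 257 277; 186 258 277; 190 258 276; 194 258 275; 198 258 275; 202 257 275; 206 257 276; 210 256 276; 214 256 276; [ 0.36839072 -0.24981911  0.24832346] [-0.32891295  0.94436024] 0.06940222327227426
```

View pics/p2.png

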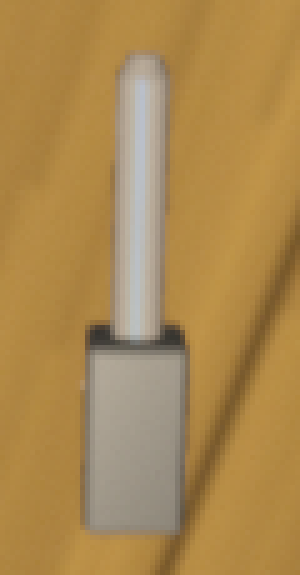

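Run:
```python
from h import *
d=img('wrist')
t=back(d,(268.6,120.5),.014);f=back(d,(267.6,180),.028);r=back(d,(266.4,216.5),.028)
print(np.round([t,f,r],4),np.linalg.norm((t-f)[:2]),np.linalg.norm((f-r)[:2]))
v=(t-r)[:2];print('ang',np.degrees(np.arctan2(v[1],v[0])))
# tip z check with the scene/top marks
o=observe();c=(f+r)/2;c[2]=.003
print('grip centre',c,'shift',o['tool_rot'].T@(c-o['position']),'tool x ang',np.degrees(np.arctan2(*o['tool_rot'][[1,0],0])))
# height by two views
T=img('top');S=img('scene')
for n in('pin',):
    b=[(D,masks(n,c)) for D,c in((T,'top'),(S,'scene'))]
    for D,M in b: print([(round(m[0],2),m[1],m[2]) for m in M], proj(D,[c]))
    m=masks('pin','wrist')[0]; print(m[1])
    for D,M in b:
        if M: print(tri([(d,m[1]),(D,min(M,key=lambda q:np.linalg.norm(q[1]-proj(D,[c])[0]))[1])]))
```

```text
[[ 0.3653 -0.1996  0.014 ]
 [ 0.3894 -0.2719  0.028 ]
 [ 0.4057 -0.3219  0.028 ]] 0.07620949184531932 0.052615671949843616
ang 108.28216037224031
grip centre [ 0.39756445 -0.29690317  0.003     ] shift [-0.05403889  0.01211715  0.24529505] tool x ang 109.19448041310818
[] [[335.73156537 236.39064658]]
[(0.67, array([164.44444444, 213.64646465]), np.int64(297))] [[160.96407078 218.50115946]]
[267.15633423 176.98315364]
(array([ 0.3899187 , -0.2752145 ,  0.00417656]), np.float64(1.8431888818926438))
```

Emit:
{"op": "move_arm", "data": {
  "series": "-3 0.6 5 0.9 0.5; -5.4 1.2 10 0.9 0.2; -5.4 1.2 15 0.9 0.2; -5.4 1.2 20 0.9 0.2; -5.4 1.2 23 0.9 0.2; -5.4 1.2 24.2 0.9 0.2; -5.4 1.2 24.3 0.9 0.2; -5.4 1.2 24.3 0.9 -0.2",
  "force": 80
}}

```text
time_s: 27.38
position: [0.3979, -0.2975, 0.0064]
tool_rot: [[-0.314, 0.95, 0.001], [0.95, 0.314, -0.002], [-0.002, 0.001, -1.0]]
ft_force: [0.2, -0.3, -0.8]
grip_width: 0.035
gripper_force: 0.0
```

Emit:
{"op": "move_arm", "data": {
  "series": "0 0 0 0 -0.6; 0 0 0 0 -0.7; 0 0 0 0 -0.7; 0 0 0 0 -0.7"
}}

```text
time_s: 27.88
position: [0.3979, -0.2975, 0.0068]
tool_rot: [[-0.314, 0.949, 0.002], [0.949, 0.314, -0.002], [-0.003, 0.001, -1.0]]
ft_force: [0.2, 1.1, 5.1]
grip_width: 0.0266
gripper_force: 79.3
```

Emit:
{"op": "move_arm", "data": {
  "series": "0 0 -1.5 0 -0.7; 0 0 -5 0 -0.7; 2 2 -10.4 8 -0.7; 4 4 -10.4 16 -0.7; 6.2 5.4 -10.4 23 -0.7; 6.2 5.4 -10.4 23 -0.7; 6.2 5.4 -10.4 23 -0.7"
}}

```text
time_s: 28.75
position: [0.4293, -0.2218, 0.1098]
tool_rot: [[0.081, 0.997, 0.001], [0.997, -0.081, -0.001], [-0.001, 0.001, -1.0]]
ft_force: [-0.4, 0.1, -1.8]
grip_width: 0.0265
gripper_force: 79.1
```

Run:
```python
from h import *
s=observe();print(s['position'],np.degrees(np.arctan2(*s['tool_rot'][[1,0],0])),s['grip_width'],s['gripper_force'],s['ft_force'])
d=img('wrist','p3.png')
spots(['pin','pin_tip','clevis'],('wrist','top','scene'))
```

```text
[ 0.42925395 -0.22175869  0.10975534] 85.3800945678059 0.026524383570362253 79.09349083900452 [-0.35243487  0.06403097 -1.81395993]
pin wrist mark_of [ 0.43  -0.198  0.116] 0.8
pin top mark_of [ 0.618 -0.048  0.022] 0.44
pin top mark_of [ 0.432 -0.198  0.111] 0.41
pin scene mark_of [ 0.436 -0.194  0.116] 0.64
pin_tip wrist mark_of [ 0.434 -0.119  0.117] 0.57
pin_tip top mark_of [ 0.435 -0.12   0.123] 0.65
pin_tip scene mark_of [ 0.435 -0.114  0.118] 0.63
clevis wrist mark_of [ 0.438 -0.122  0.119] 0.43
clevis top mark_of [ 0.444 -0.086  0.068] 0.76
clevis scene mark_of [ 0.44  -0.088  0.062] 0.91
```

View pics/p3.png

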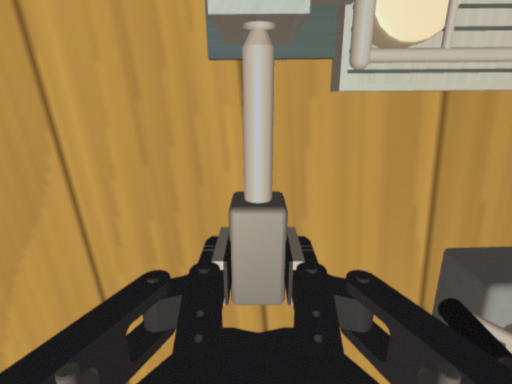

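The pin is held straight: its tip is at (258,30) and its shoulder at (258,197). The near ear spans columns 208 to 308, centred at 258 on the same column as the pin.

Run:
```python
from h import *
d=img('wrist');s=observe();R=s['tool_rot'];p=s['position']
g=cv2.cvtColor(d['pixels'],cv2.COLOR_BGR2GRAY).astype(int)
print('row8',[i for i in range(190,330) if abs(g[8,i+1]-g[8,i-1])>25]); print('row3',[i for i in range(190,330) if abs(g[3,i+1]-g[3,i-1])>25])
for r in(60,100,150,185): 
    e=np.abs(np.diff(g[r,230:290]));print(r,230+np.argsort(e)[-4:],end=' ')
for n,uv,z in(('earL',(208,12),.093),('earR',(308.5,12),.093),('tip',(258,30),.117),('mid',(258.5,120),.117),('sh',(258.5,197),.117)):
    q=back(d,uv,z);print(n,np.round(q,4),'tool',np.round(R.T@(q-p),4))
```

```text
row8 [204, 205, 206, 207, 208, 309, 310, 311]
row3 [204, 206, 207, 309, 310, 311]
60 [243 272 242 241] 100 [270 243 273 242] 150 [242 244 270 272] 185 [270 272 271 269] earL [ 0.4138 -0.1028  0.093 ] tool [ 0.1167 -0.0251  0.0163]
earR [ 0.4631 -0.1068  0.093 ] tool [0.1167 0.0244 0.0163]
tip [ 0.4372 -0.1175  0.117 ] tool [ 0.104  -0.0005 -0.0077]
mid [ 0.4344 -0.1548  0.117 ] tool [ 0.0666 -0.0003 -0.0077]
sh [ 0.4313 -0.1926  0.117 ] tool [ 0.0287 -0.0003 -0.0077]
```

Emit:
{"op": "move_arm", "data": {
  "series": "0 0 2.5 0 -0.7; 0 0 4.5 0 -0.7; 0 0 4.9 0 -0.7; 0 0 4.9 0 -0.7; 0 0 4.9 0 -0.7; 0 0 4.9 0 -0.7"
}}

```text
time_s: 30.2
position: [0.4294, -0.2213, 0.0609]
tool_rot: [[0.082, 0.997, 0.001], [0.997, -0.082, -0.001], [-0.001, 0.001, -1.0]]
ft_force: [-0.5, -0.5, -2.1]
grip_width: 0.0266
gripper_force: 79.1
```

Run:
```python
from h import *
s=observe();print(s['position'],np.degrees(np.arctan2(*s['tool_rot'][[1,0],0])),s['grip_width'],s['gripper_force'],s['ft_force'])
w=img('wrist')['pixels'][0:220,150:370];c=img('scene')['pixels'][165:235,150:255]
cv2.imwrite('pics/p4.png',np.hstack([cv2.resize(w,(396,396)),cv2.resize(c,(400,396),interpolation=cv2.INTER_CUBIC)]))
spots(['pin_tip','clevis'],('wrist','top','scene'))
```

```text
[ 0.42944311 -0.2213443   0.06088269] 85.28353816985563 0.02657435404643429 79.10225987434387 [-0.52902731 -0.47668166 -2.05458737]
pin_tip wrist mark_of [ 0.44  -0.118  0.07 ] 0.84
pin_tip top mark_of [ 0.58  -0.046  0.003] 0.66
pin_tip top mark_of [ 0.436 -0.118  0.07 ] 0.4
pin_tip scene mark_of [ 0.435 -0.113  0.069] 0.74
clevis top mark_of [ 0.442 -0.087  0.068] 0.74
clevis scene mark_of [ 0.438 -0.086  0.065] 0.93
clevis scene mark_of [ 0.65  -0.348 -0.003] 0.4
```

View pics/p4.png

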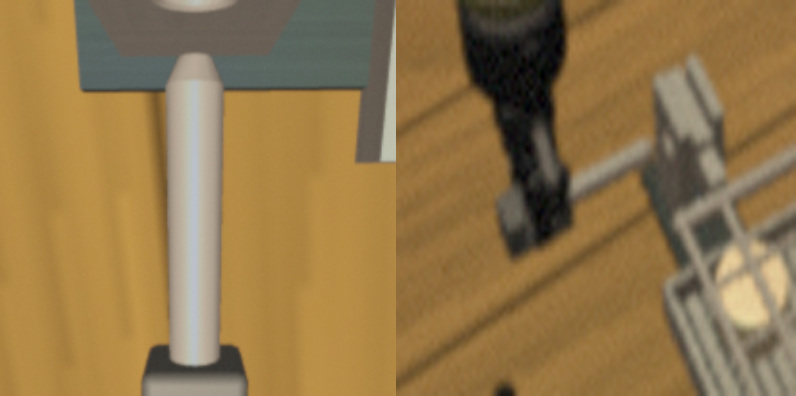

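The pin shaft and the hole share column 195 in the left crop, and the heights agree at 68–70 mm, so I'll insert.

Emit:
{"op": "move_arm", "data": {
  "series": "1 0 0 0 -0.7; 2 0 0 0 -0.7; 2.8 0 0 0 -0.7; 3.6 0 0 0 -0.7; 4.4 0 0 0 -0.7; 4.4 0 0 0 -0.7"
}}

```text
time_s: 31.5
position: [0.4328, -0.1768, 0.0603]
tool_rot: [[0.082, 0.997, -0.0], [0.997, -0.082, 0.0], [0.0, -0.0, -1.0]]
ft_force: [0.8, 0.4, -2.1]
grip_width: 0.0264
gripper_force: 79.1
```

Emit:
{"op": "move_arm", "data": {
  "series": "0.8 0 0 0 -0.7; 1.6 0 0 0 -0.7; 2.4 0 0 0 -0.7; 3.2 0 0 0 -0.7; 3.8 0 0 0 -0.7; 4.1 0 0 0 -0.7; 4.3 0 0 0 -0.7; 4.3 0 0 0 -0.7"
}}

```text
time_s: 32.5
position: [0.4364, -0.1345, 0.0603]
tool_rot: [[0.082, 0.997, 0.0], [0.997, -0.082, -0.0], [-0.0, 0.0, -1.0]]
ft_force: [0.4, -0.2, -1.4]
grip_width: 0.0263
gripper_force: 79.1
```

Still no resistance, so I'll creep forward until the shoulder makes contact.

Emit:
{"op": "move_arm", "data": {
  "series": "0.1 0 0 0 -0.7; 0.2 0 0 0 -0.7; 0.3 0 0 0 -0.7; 0.3 0 0 0 -0.7"
}}

```text
time_s: 33.0
position: [0.4366, -0.1343, 0.0605]
tool_rot: [[0.081, 0.997, -0.0], [0.997, -0.081, -0.005], [-0.005, 0.0, -1.0]]
ft_force: [-6.3, -17.4, -3.6]
grip_width: 0.0265
gripper_force: 78.9
```

Emit:
{"op": "move_arm", "data": {
  "series": "0.1 0 0 0 -0.7; 0.2 0 0 0 -0.7; 0.3 0 0 0 -0.7; 0.3 0 0 0 -0.7"
}}

```text
time_s: 33.5
position: [0.4367, -0.1342, 0.0606]
tool_rot: [[0.08, 0.997, -0.001], [0.997, -0.08, -0.011], [-0.011, 0.0, -1.0]]
ft_force: [-13.8, -35.6, -6.3]
grip_width: 0.0263
gripper_force: 79.1
```

The force rises where the shoulder should meet the ear. I'll relax the push, release and retreat.

Emit:
{"op": "move_arm", "data": {
  "series": "-0.45 0 0 0 -0.7; -0.5 0 0 0 -0.7; -0.5 0 0 0 -0.2; -0.5 0 0 0 0.2; -0.5 0 0 0 0.2; -0.5 0 -4 0 0.2; -2 0 -9 0 0.2; -7 0 -12 0 0.2"
}}

```text
time_s: 34.5
position: [0.4315, -0.1976, 0.1827]
tool_rot: [[0.079, 0.997, 0.002], [0.997, -0.079, -0.001], [-0.001, 0.002, -1.0]]
ft_force: [1.8, -1.3, -0.4]
grip_width: 0.0516
gripper_force: 0.0
```

Run:
```python
from h import *
s=observe();print(s['position'],s['ft_force'],s['grip_width'])
d=img('wrist');w=d['pixels'][:230,130:430];c=img('scene')['pixels'][165:265,150:300]
cv2.imwrite('pics/p5.png',np.hstack([cv2.resize(w,(400,307)),cv2.resize(c,(400,307),interpolation=cv2.INTER_CUBIC)]))
spots(['pin','pin_tip','clevis','grille_bar','lever_post','lever_pivot'],('wrist','top','scene'))
```

```text
[ 0.43151233 -0.19761465  0.1827401 ] [ 1.78590147 -1.30811067 -0.42835101] 0.05159600954568983
pin wrist mark_of [ 0.436 -0.112  0.062] 0.75
pin top mark_of [ 0.564 -0.305  0.126] 0.48
pin top mark_of [ 0.438 -0.113  0.06 ] 0.47
pin scene mark_of [ 0.545 -0.09   0.03 ] 0.71
pin scene mark_of [ 0.441 -0.109  0.063] 0.7
pin scene mark_of [ 0.439 -0.087  0.064] 0.66
pin_tip top mark_of [ 0.439 -0.034  0.081] 0.68
pin_tip scene mark_of [ 0.444 -0.03   0.076] 0.72
clevis wrist mark_of [ 0.445 -0.085  0.069] 0.85
clevis top mark_of [ 0.441 -0.087  0.069] 0.83
clevis scene mark_of [ 0.439 -0.083  0.062] 0.79
grille_bar top mark_of [ 0.506 -0.017  0.069] 0.86
grille_bar scene mark_of [ 0.503 -0.016  0.069] 0.63
lever_post wrist mark_of [ 0.566 -0.307  0.122] 0.56
lever_post top mark_of [ 0.567 -0.307  0.127] 0.64
lever_post scene mark_of [ 0.567 -0.307  0.131] 0.57
lever_pivot wrist mark_of [ 0.631 -0.347  0.078] 0.81
lever_pivot top mark_of [ 0.631 -0.346  0.082] 0.47
lever_pivot scene mark_of [ 0.629 -0.349  0.079] 0.44
```

View pics/p5.png

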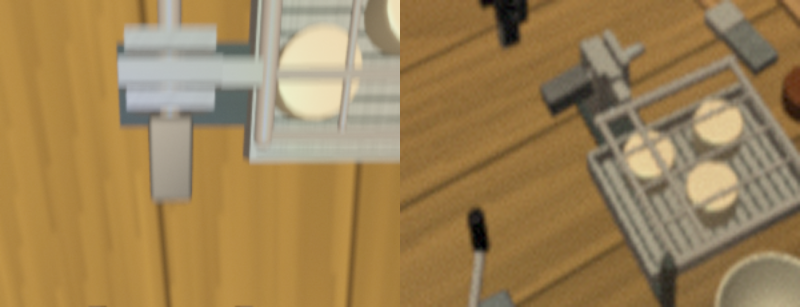

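The pin passes through both ears and the tongue. The left crop shows a sliver of shaft between the ear (row 108) and the grip (row 117), so I'll measure that gap.

Run:
```python
from h import *
d=img('wrist')
a=back(d,(257.5,81),.093)
for z in(.076,.079,.082): 
    b=back(d,(259,87.7),z); e=back(d,(259,150),z-.004); print(np.round(b,4),'gap',a[1]-b[1],'end',np.round(e,4))
print(a)
cv2.imwrite('pics/p6.png',cv2.resize(d['pixels'][50:160,200:310],(660,600)[::-1][::-1] if 0 else (600,600),interpolation=cv2.INTER_CUBIC))
```

```text
[ 0.4385 -0.1143  0.076 ] gap 0.004369530205781208 end [ 0.4343 -0.1664  0.072 ]
[ 0.4385 -0.1144  0.079 ] gap 0.004461365326948366 end [ 0.4343 -0.1659  0.075 ]
[ 0.4385 -0.1145  0.082 ] gap 0.00455320044811551 end [ 0.4344 -0.1654  0.078 ]
[ 0.43763289 -0.10994726  0.093     ]
```

View pics/p6.png

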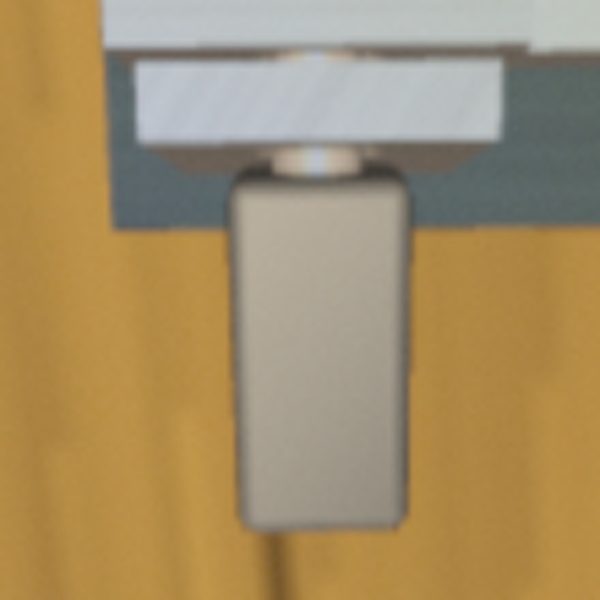

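A gap of about 4–5 mm is left from the back-off. I'll push the grip's end home with the closed fingertips.

Emit:
{"op": "move_arm", "data": {
  "series": "-0.8 0 0 0 -1; -0.8 0 4 0 -1; -0.8 0 9 0 -1; -0.8 0 12 0 -1; -0.8 0 12 0 -1; 0.5 0 12 0 -1; 1.5 0 12 0 -1; 2 0 12 0 -1"
}}

```text
time_s: 36.7
position: [0.4331, -0.1775, 0.0612]
tool_rot: [[0.081, 0.997, 0.001], [0.997, -0.081, -0.001], [-0.001, 0.001, -1.0]]
ft_force: [-0.2, -0.1, 0.3]
grip_width: 0.0002
gripper_force: 0.0
```

Emit:
{"op": "move_arm", "data": {
  "series": "0.1 0 0 0 -1; 0.2 0 0 0 -1; 0.3 0 0 0 -1; 0.4 0 0 0 -1; 0.5 0 0 0 -1; 0.5 0 0 0 -1"
}}

```text
time_s: 37.45
position: [0.4336, -0.1744, 0.0606]
tool_rot: [[0.082, 0.997, 0.001], [0.997, -0.082, -0.002], [-0.002, 0.001, -1.0]]
ft_force: [-1.2, -5.9, 1.4]
grip_width: -0.0001
gripper_force: 3.0
```

Emit:
{"op": "move_arm", "data": {
  "series": "0.1 0 0 0 -1; 0.2 0 0 0 -1; 0.3 0 0 0 -1; 0.3 0 0 0 -1"
}}

```text
time_s: 37.95
position: [0.4347, -0.1739, 0.0615]
tool_rot: [[0.082, 0.997, 0.004], [0.997, -0.082, -0.007], [-0.007, 0.004, -1.0]]
ft_force: [-4.1, -17.1, 5.1]
grip_width: 0.0
gripper_force: 8.7
```

Emit:
{"op": "move_arm", "data": {
  "series": "0.1 0 0 0 -1; 0.2 0 0 0 -1; 0.2 0 0 0 -1"
}}

```text
time_s: 38.33
position: [0.4355, -0.1736, 0.0621]
tool_rot: [[0.081, 0.997, 0.005], [0.997, -0.081, -0.011], [-0.011, 0.006, -1.0]]
ft_force: [-5.4, -25.2, 7.3]
grip_width: -0.0002
gripper_force: 12.8
```

Emit:
{"op": "move_arm", "data": {
  "series": "-0.6 0 0 0 -1; -1.5 0 0 0 -1; -3 0 -2 0 -1; -3 0 -7 0 -1; -2.5 0 -12.2 0 -1; -2.5 0 -12.2 0 -1"
}}

```text
time_s: 39.08
position: [0.4326, -0.1938, 0.1853]
tool_rot: [[0.082, 0.997, 0.005], [0.997, -0.082, -0.004], [-0.003, 0.006, -1.0]]
ft_force: [-0.6, -0.0, 0.3]
grip_width: -0.0002
gripper_force: 0.0
```

Run:
```python
from h import *
d=img('wrist');print(observe()['position'])
spots(['pin','pin_tip'],('wrist','top','scene'))
c=img('scene')['pixels'][165:225,185:265]
cv2.imwrite('pics/p7.png',np.hstack([cv2.resize(d['pixels'][50:160,200:310],(400,400),interpolation=cv2.INTER_CUBIC),cv2.resize(c,(400,400),interpolation=cv2.INTER_CUBIC)]))
```

```text
[ 0.43174004 -0.19329857  0.18309312]
pin wrist mark_of [ 0.434 -0.11   0.062] 0.78
pin top mark_of [ 0.442 -0.109  0.059] 0.41
pin scene mark_of [ 0.443 -0.109  0.062] 0.52
pin_tip wrist mark_of [ 0.65  -0.352 -0.001] 0.71
pin_tip top mark_of [ 0.462 -0.476  0.001] 0.54
pin_tip top mark_of [ 0.441 -0.034  0.079] 0.51
pin_tip scene mark_of [ 0.441 -0.03   0.074] 0.59
pin_tip scene mark_of [0.552 0.    0.02 ] 0.59
pin_tip scene mark_of [ 0.504 -0.017  0.067] 0.5
```

View pics/p7.png

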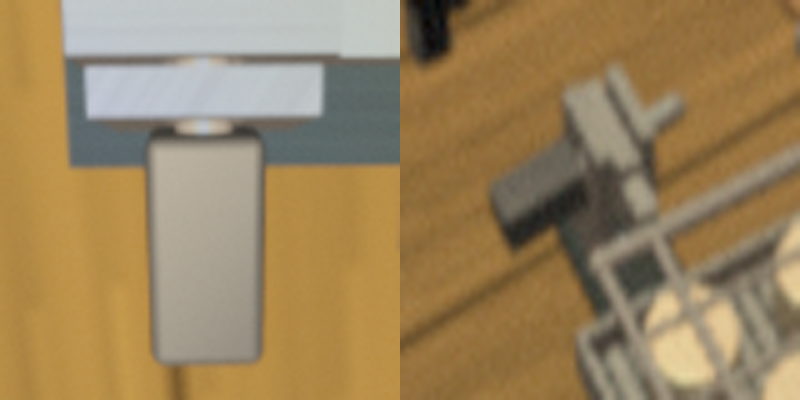

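The remaining tilt gap is about the hole's clearance: the sagging grip's lower edge touches the ear, and the push stalled hard at 25 N. So the pin is home. Now the lever.

Emit:
{"op": "move_arm", "data": {
  "series": "-1.5 4 0 0 -1; -3 9 0 0 -1; -5.1 13.2 0 0 -1; -5.1 13.2 3 0 -1; -5.1 13.2 7 0 -1; -5.1 13.2 8.8 0 -1; -5.1 13.2 8.8 0 -1"
}}

```text
time_s: 40.5
position: [0.5584, -0.2546, 0.0929]
tool_rot: [[0.082, 0.997, -0.003], [0.997, -0.082, 0.002], [0.002, -0.003, -1.0]]
ft_force: [0.4, -0.1, 0.7]
grip_width: -0.0003
gripper_force: 0.0
```

Run:
```python
from h import *
s=observe();print(s['position'],s['ft_force'])
spots(['lever_post','lever_pivot','pin'],('wrist','scene','top'))
```

```text
[ 0.55835375 -0.25463543  0.09293739] [ 0.36839354 -0.07728361  0.73365658]
lever_post scene mark_of [ 0.566 -0.306  0.132] 0.76
lever_post scene mark_of [ 0.651 -0.349 -0.001] 0.49
lever_pivot scene mark_of [ 0.772 -0.082 -0.001] 0.74
lever_pivot scene mark_of [ 0.633 -0.35   0.077] 0.58
lever_pivot top mark_of [ 0.462 -0.473 -0.   ] 0.57
pin scene mark_of [ 0.442 -0.108  0.065] 0.76
```

Emit:
{"op": "move_arm", "data": {
  "series": "-2 0.2 0 0 -1; -3.5 0.3 0 0 -1; -5 0.4 0 0 -1; -6.5 0.5 0 0 -1; -8 0.7 0 0 -1; -9.5 0.8 0 0 -1; -10.5 0.9 0 0 -1; -10.5 0.9 0 0 -1"
}}

```text
time_s: 42.1
position: [0.5599, -0.3611, 0.0945]
tool_rot: [[0.082, 0.997, 0.002], [0.997, -0.082, -0.0], [0.0, 0.002, -1.0]]
ft_force: [1.6, 4.5, 1.5]
grip_width: 0.0001
gripper_force: 2.3
```

Emit:
{"op": "move_arm", "data": {
  "series": "-0.5 0 0 0 -1; -1 0.1 0 0 -1; -1.5 0.1 0 0 -1; -1.8 0.1 0 0 -1; -1.8 0.1 0 0 -1"
}}

```text
time_s: 42.72
position: [0.5587, -0.3786, 0.0944]
tool_rot: [[0.082, 0.997, -0.0], [0.997, -0.082, 0.0], [0.0, -0.0, -1.0]]
ft_force: [-1.0, 4.6, 1.5]
grip_width: -0.0003
gripper_force: 1.9
```

Emit:
{"op": "move_arm", "data": {
  "series": "-0.2 0 0 0 -1; -0.4 0 0 0 -1; -0.6 0 0 0 -1; -0.6 0 0 0 -1"
}}

```text
time_s: 43.22
position: [0.5596, -0.383, 0.0943]
tool_rot: [[0.081, 0.997, 0.002], [0.997, -0.081, 0.002], [0.002, 0.002, -1.0]]
ft_force: [6.0, 9.9, 0.9]
grip_width: -0.0
gripper_force: 5.2
```

Run:
```python
from h import *
s=observe();print(s['position'],s['ft_force'])
spots(['lever_post','lever_pivot'],('wrist','scene','top'))
```

```text
[ 0.55961346 -0.38298879  0.09426575] [6.03420642 9.85121286 0.90446182]
lever_post scene mark_of [ 0.578 -0.402  0.131] 0.45
lever_pivot wrist mark_of [ 0.631 -0.348  0.079] 0.78
lever_pivot scene mark_of [ 0.499 -0.016  0.069] 0.66
lever_pivot scene mark_of [ 0.632 -0.349  0.077] 0.57
lever_pivot scene mark_of [0.786 0.068 0.   ] 0.53
lever_pivot scene mark_of [ 0.691 -0.055  0.065] 0.46
lever_pivot top mark_of [ 0.583 -0.045  0.003] 0.53
lever_pivot top mark_of [ 0.632 -0.345  0.08 ] 0.49
```

Emit:
{"op": "move_arm", "data": {
  "series": "-0.2 0 0 0 -1; -0.4 0 0 0 -1; -0.4 0 0 0 -1"
}}

```text
time_s: 44.05
position: [0.5602, -0.3841, 0.0942]
tool_rot: [[0.079, 0.997, 0.003], [0.997, -0.079, 0.007], [0.007, 0.002, -1.0]]
ft_force: [8.8, 21.7, 2.8]
grip_width: -0.0001
gripper_force: 10.5
```

Emit:
{"op": "move_arm", "data": {
  "series": "1.5 0 0 0 -1; 3 -0.2 0 0 -1; 5 -0.4 0 0 -1; 7 -0.6 0 0 -1; 9 -0.8 0 0 -1; 11 -0.9 0 0 -1; 14 -1 0 0 -1; 15 -1 -4 0 -1"
}}

```text
time_s: 45.05
position: [0.5592, -0.2353, 0.1324]
tool_rot: [[0.081, 0.997, -0.005], [0.997, -0.081, 0.003], [0.003, -0.005, -1.0]]
ft_force: [0.8, -0.2, 0.4]
grip_width: -0.0
gripper_force: 0.0
```

Emit:
{"op": "move_arm", "data": {
  "series": "0 -2 -5 0 -1; 0 -7 -10 0 -1; -4 -12 -12 0 -1; -8 -17 -12 0 -1; -10 -17 -12 0 -1; -10 -17 -12 0 -1"
}}

```text
time_s: 45.8
position: [0.3819, -0.3247, 0.2545]
tool_rot: [[0.085, 0.996, 0.0], [0.996, -0.085, -0.001], [-0.001, 0.0, -1.0]]
ft_force: [0.4, 0.8, -1.2]
grip_width: -0.0002
gripper_force: 0.0
```

Run:
```python
from h import *
s=observe();print(s['position'],s['ft_force'])
t=img('top');c=img('scene')['pixels'][100:310,150:400]
cv2.imwrite('pics/f.png',np.hstack([cv2.resize(t['pixels'][80:260,180:380],(400,360)),cv2.resize(c,(400,360),interpolation=cv2.INTER_CUBIC)]))
spots(['lever_post','pin','pin_tip','clevis','grille_bar','cheese1'],('wrist','scene','top'))
```

```text
[ 0.38185162 -0.32471142  0.25448336] [ 0.43084028  0.75788261 -1.24797953]
lever_post wrist mark_of [ 0.563 -0.305  0.122] 0.9
lever_post scene mark_of [ 0.568 -0.305  0.128] 0.71
lever_post top mark_of [ 0.564 -0.306  0.128] 0.45
pin scene mark_of [ 0.442 -0.11   0.066] 0.8
pin scene mark_of [ 0.77  -0.084 -0.   ] 0.5
pin top mark_of [ 0.44  -0.111  0.06 ] 0.68
pin_tip scene mark_of [ 0.546 -0.091  0.025] 0.3
pin_tip top mark_of [ 0.442 -0.032  0.08 ] 0.53
clevis scene mark_of [ 0.438 -0.083  0.064] 0.97
clevis top mark_of [ 0.441 -0.083  0.069] 0.79
clevis top mark_of [0.55  0.001 0.023] 0.63
grille_bar scene mark_of [ 0.501 -0.016  0.071] 0.94
grille_bar scene mark_of [ 0.629 -0.056  0.025] 0.65
grille_bar scene mark_of [ 0.441 -0.086  0.064] 0.37
grille_bar top mark_of [ 0.502 -0.013  0.069] 0.74
cheese1 scene mark_of [ 0.63  -0.054  0.026] 0.82
cheese1 scene mark_of [0.559 0.127 0.015] 0.79
cheese1 scene mark_of [ 0.549 -0.092  0.027] 0.73
cheese1 scene mark_of [ 0.555 -0.003  0.022] 0.7
cheese1 scene mark_of [0.288 0.381 0.016] 0.68
cheese1 top mark_of [0.29  0.38  0.017] 0.94
cheese1 top mark_of [ 0.552 -0.001  0.025] 0.81
cheese1 top mark_of [0.562 0.125 0.02 ] 0.74
cheese1 top mark_of [ 0.63  -0.054  0.025] 0.69
cheese1 top mark_of [ 0.543 -0.09   0.022] 0.47
```

View pics/f.png

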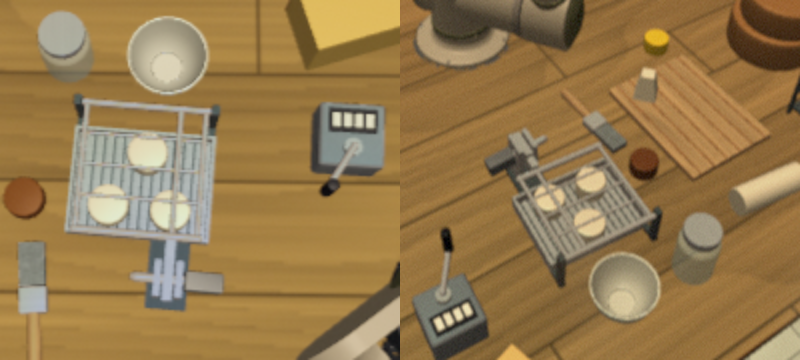

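The final view shows the cheeses flat under the shut grille, the pin through the clevis, and the lever back at rest. The look-alikes, pyramid and brush are where they were.

```bash
python3 -c "
from rig import order
print(order.close_job())"
```

```text
the job is handed in; nothing more can be done
None
```

I handed the job in, and no verdict came back: three cheeses lie flat in the tray, the grille is shut, the pin is through the clevis, and the lever went to its stop and sprang back. The pin's loose grip sags, so its top edge sits about 3 mm off the ear, though the pin stopped hard at 25 N and would go no further.

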